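Wind the lamp timer and hold the amber cuvette in the light path

ROBOT

A 6-joint arm with a two-finger parallel gripper is mounted at the origin on the work surface. World frame = base frame: x ahead of the robot, y to its left, z up, the work surface at z = 0. Lengths are in m, angles in degrees, forces in N, time in s.
With the tool pointing down it reaches from about 0.35 to 0.875 m from the base axis. Payload 4.2 kg.
Tool frame: the origin (TCP) lies midway between the tips of the shut fingers; the grasp point (between the pads) lies r.pinch_z behind it (r.pinch_z is the distance from the TCP to the grasp point, in m); z points along the fingers, y is the direction in which the jaws open and shut (so a half turn about z gives the same grasp; the last joint's range is limited). The gripper opens to 87 mm and grips with 3 to 60 N. Pads are 19 mm wide; open, the fingers measure 117 mm over their backs; the gripper's body (75 mm by 190 mm) begins 51 mm behind the grasp point.
Start: joints at [82.025, 22.042, 0.453, 0, -68.411, -14.817], TCP at [0.242, 0.576, 0.223] pointing down, gripper open.
Joint ranges: [-179.83, 179.83], [-69.29, 118.12], [-61.27, 80.66], [-181.25, 117.63], [-171.15, -9.14], [-177.46, 177.46]. Speed limits (degrees/s): [159.86, 159.86, 180, 180, 180, 180].

INTERFACE

Orientations are given as a 3x3 rotation matrix whose columns are the frame's x, y, z axes.
In Python, from station import r gives the robot as it stands. The module is installed in compiled form; this text tells all that it offers.
- The arm moves only by the tool play_rows, never from a script. Its argument "deltas" is a list of rows, each a list of 7 numbers: the shift along the tool's x, y, z in units of 25 mm (1.0 is 25 mm), then the turn, a rotation vector about the tool's x, y, z in units of 5 degrees (1.0 is 5 degrees), then the finger opening in mm, from 0 to 87. In form: [[tx, ty, tz, wx, wy, wz, fingers], ...]. A call has 1 to 12 rows; each row is the pose to reach, as a shift and turn from the pose commanded when the call began, along the tool's axes at that moment; what a row does not reach only later rows make up. A row lasts 1/10 s, in which the tool goes at most 50 mm and 8.59 degrees, less where a joint would pass 70% of its speed; a pose out of reach is approached as far as the arm can. A call with a gripper value outside its range is refused whole. The fingers move at their own pace and stop on an object; the grip force is fixed at half the most. Time passes only in rows, so rows that repeat a pose let the fingers close. It gives the time, the measured TCP pose, the force and the opening at its end, in the units of the state.
- r.sense(): the state, without advancing time (a new reading comes with each control period).
- r.capture(name): name is "side" or "top"; returns a dict with "pixels" (384x512x3 uint8, red, green, blue), "camera_matrix" (3x3 intrinsics, pixels), "k1" (the pictures are not rectified: a ray, as slopes to the right and down, at radius r is drawn at 1 + k1 r^2 times it, then the intrinsics apply), "R" (3x3) and "t" (3): a world point X has camera coordinates R X + t. Camera axes: x right, y down, z forward; pixel columns grow to the right and rows downward; lengths in m; the calibration is good to about 2 mm. A picture is of the moment at which its call begins. There is no depth.
- r.finish_job(): hands the job in, once; it reports no verdict.
Trained networks look in the newest picture that a camera, given by its name, has taken for a name from the list of things; names that differ only in an ending like _2 or _b are one class to them, and where a whole thing is asked for, a point or a joint stands for the part that bears it (a point fixed in the world has none). Each returns a list of dicts, best first, with "score" (0 to 1); they miss things now and then, are a little off and sometimes report something else, mostly with a low value. They report only what shows in the picture. A call takes as long as a camera call.
- r.spot_in(camera, target): "centre" ([x, y, z] in m, in world coordinates, good to about 4 mm: the middle of the surface that is visible of it).
- r.cut_out(camera, target): "region" (384x512 bool, what is visible of it).
The state is a dict: "time_s": time; "joints": joint angles; "joint_velocities": joint speeds; "effort": joint torques, N m; "tcp_pos": TCP position; "ee_rot": TCP orientation; "wrist_force": force on the tool from outside, world axes, zero at the start; "moment": the same for the moment, N m; "gripper_width": opening from 0.0 (shut) to 1.0 (fully open).
Only numpy, scipy, OpenCV 4.12 (cv2) and the standard library are available. Lean on these libraries where they do the work, as an engineer would, in place of code of your own. Each camera call takes 0.05 s, during which the arm holds its last target.

TASK

The measuring lamp's timer has nearly run down: wind its red key clockwise, a part turn at a time, until it is fully wound against its stop. Then lift the amber cuvette out of the rack, gripping it by its two frosted white faces only (never touch its clear windows), and hold it upright in the light path about midway between lamp and detector, windows square to the beam, so that the beam passes through the black ring marked on them. Finish while still holding it there, carried by the gripper alone, with the other cuvettes left in the rack and nothing else on the bench pushed out of place.

Things in the scene. Friction and masses are not known exactly. Their poses are not given: they have to be found in the camera images.
- timer_key (a joint): Angle (rad) of the red wind-up key on top of the grey lamp timer (box 100 x 90 mm, 60 mm high, fixed to the bench). The key turns about a vertical axis; the value grows as it is wound clockwise seen from above, from 0 (run down) to 3.2 at the solid stop (fully wound); it starts between 0 and 0.8. A spring resists (turning takes at most 0.15 N m in all) but the ratchet friction is stronger than the spring, so the key stays where it is let go.
- key_grip (a point): Centre of the flat red wing of the wind-up key, on its turning axis, 87 mm above the bench; it turns with the key. The wing is 36 mm long along this point's x, 10 mm thick along its y and 30 mm tall (72 to 102 mm above the bench); below it are a 14 mm round stem and the timer's flat top at 60 mm.
- amber_cell_center (a point): Centre of the amber (orange-tinted) glass cuvette, half-way up its 70 mm height: 25 x 25 mm, 70 mm tall, with a 4 mm orange lid (22 mm square) on top, 60 g. Its x axis is normal to the two clear windows (do not touch); its y axis is normal to the two frosted, opaque white faces (grip here, 25 mm apart); z is up. It stands loosely in one of the three pockets of the rack, 35 mm from its foot to this point; the two other pockets hold the green and the clear cuvette.
- amber_ring (a point): Middle of the amber cuvette on the level of the 16 mm black ring marked on both windows: on the cuvette's vertical centre line, 13 mm below its centre and 22 mm above its foot. Same axes as the cuvette.
- light_path (a point): The middle of the light path, 85 mm above the bench, midway between the lamp nozzle and the detector nozzle, whose tips are 120 mm apart. The thin yellow beam runs level along this point's x; the grey lamp (130 mm high, 95 mm wide) stands at +x and the black detector (112 mm high, 75 mm wide) at -x, both on a bare aluminium base plate 120 mm wide and 12 mm thick, fixed to the bench. The gap is open above and on both sides.
- rack: Teal rack, 190 x 55 mm, 20 mm high, fixed to the bench; origin at the centre of its underside. Three square pockets, 12 mm deep and 28 mm wide, in a row along its x, 60 mm apart, the middle one at the origin. The cuvettes' windows face along the row, their frosted faces look to the rack's long sides (its y); in each episode the three cuvettes are dealt to the pockets anew.
- amber_cell: The amber cuvette; origin at the centre of its foot, axes as for its centre.
- bench: The light path fixture (base plate, lamp, detector); origin on the bench directly below the middle of the light path, x along the beam.
- green_cell_center (a point): Centre of the green cuvette, same size and build as the amber one; leave it in the rack.
- clear_cell_center (a point): Centre of the clear, faintly blue cuvette, same size and build; leave it in the rack.
- eyepiece_mid (a point): Centre of a black eyepiece, 34 mm across, 56 mm tall, standing near the far edge; leave alone.
- stage_plate_mid (a point): Centre of a white disc, 90 mm across, 6 mm thick, lying flat; leave alone.
- bottle_mid (a point): Middle of a small amber bottle, 52 mm across, 100 mm tall; leave alone.
- slide_box_mid (a point): Centre of a teal slide box, 90 x 140 mm, 32 mm high; leave alone.
- screwdriver_grip (a point): Handle of a yellow screwdriver, 170 mm long, lying on the right-hand side; leave alone.

How it is judged (in metres and radians):
On the way, in this order (a step that is already met when the one before it is completed fails the run):
1. the timer key is wound up to its stop (value of joint timer_key above 2.9 rad), for 0.2 s.
2. the amber cuvette is lifted out of the rack, gripped by its frosted faces (height (world z) of amber_cell above 0.04 m and contact force between amber_cell_c0 and the fingers above 2 N), for 0.1 s.
At the end, for the whole second after the job is handed in: Key above 2.85 rad; amber cuvette held by its frosted faces, still, upright within 0.15 rad, off rack and fixture; ring centre within 8 mm of the beam (sideways, height), 25 mm of mid-gap, windows square within 0.2 rad; other cuvettes upright in the rack (value of joint timer_key above 2.85 rad and contact force between amber_cell_c0 and the fingers above 2 N and x of amber_ring in the frame of bench between -0.025 and 0.025 m and y of amber_ring in the frame of light_path between -0.008 and 0.008 m and z of amber_ring in the frame of light_path between -0.008 and 0.008 m and angle between the x axis of amber_cell and the x axis of bench, either way round below 0.2 rad and angle between each of amber_cell, green_cell_center, clear_cell_center's own z axis and vertical below 0.15 rad and linear speed of amber_cell below 0.02 m/s and contact force between amber_cell and bench below 0.05 N and contact force between amber_cell and rack below 0.05 N and height (world z) of each of green_cell_center, clear_cell_center above 0.035 m); the arm keeps its last pose, push and grip.
It fails at once if the fingers press on a clear window of the amber cuvette (over 2 N) (contact force between any of amber_cell_c1, amber_cell_c2 and the fingers above 2 N).
It fails at once if another cuvette is moved more than 30 mm (distance of any of green_cell_center, clear_cell_center from where it was at the start of the episode above 0.03 m).
It fails at once if another loose thing on the bench is moved more than 30 mm (distance of any of eyepiece_mid, stage_plate_mid, bottle_mid, slide_box_mid, screwdriver_grip from where it was at the start of the episode above 0.03 m).
It also fails if it takes over 58 s, if anything falls off the work surface, if the arm or the gripper's body presses on something with over 40 N, if the wrist force passes 120 N, or if a joint passes its speed limit or range.

## Working session

There is one attempt and no reset: what is moved stays moved. The work goes in short steps, Python scripts to look and compute and a tool call to move; the robot and the scene stay as the last step left them, time stands still between calls to the robot, and variables do not carry over. Pictures are saved under pics/ and viewed, and the job is handed in when it is done.

Besides the shell and the picture viewer there is one more tool, called after "Call:" by a JSON object that holds its "method" and its "body". play_rows: Moves the arm, as the interface text tells. Its arguments: {"type":"object","properties":{"deltas":{"type":"array","items":{"type":"array","items":{"type":"number"}}}},"required":["deltas"]}

```bash
mkdir -p pics; ls
cat > look.py <<'E'
import numpy as np, cv2, sys
from station import r
def snap(cam, name):
    d=r.capture(cam)
    cv2.imwrite(f'pics/{name}.png', d['pixels'][:,:,::-1])
    return d
def proj(d,X):
    X=np.atleast_2d(X); c=(d['R']@X.T).T+d['t']
    s=c[:,:2]/c[:,2:]; rr=(s**2).sum(1,keepdims=True); s=s*(1+d['k1']*rr)
    K=d['camera_matrix']; return np.c_[s[:,0]*K[0,0]+K[0,2], s[:,1]*K[1,1]+K[1,2]]
def back(d,uv,z):
    K=np.array(d['camera_matrix']); uv=np.atleast_2d(uv).astype(float)
    s0=np.c_[(uv[:,0]-K[0,2])/K[0,0],(uv[:,1]-K[1,2])/K[1,1]]; s=s0.copy()
    for _ in range(20): s=s0/(1+d['k1']*(s**2).sum(1,keepdims=True))
    dirs=np.c_[s,np.ones(len(s))]@np.array(d['R']); o=-np.array(d['R']).T@d['t']
    return o+dirs*((z-o[2])/dirs[:,2])[:,None]
E
python3 - <<'E'
from look import *
np.set_printoptions(precision=4,suppress=True)
print(r.pinch_z); print(r.sense())
for cam in ['top','side']:
    d=snap(cam,cam+'0')
    print(cam,-np.array(d['R']).T@d['t'],d['k1'])
    for n in ['timer_key','key_grip','amber_cell','green_cell_center','clear_cell_center','rack','bench','eyepiece_mid','stage_plate_mid','bottle_mid','slide_box_mid','screwdriver_grip']:
        for q in r.spot_in(cam,n)[:2]: print(n,q['score'],q['centre'],proj(d,q['centre'])[0])
E
```

```text
pics
0.0187
{'time_s': 0.0, 'joints': array([ 82.0248,  22.0912,   0.3794,  -0.0295, -68.4111, -14.816 ]), 'joint_velocities': array([-0.1429, -0.0259,  0.057 , -0.0296, -0.0796, -0.1519]), 'effort': array([ -0.0004, -39.0661,  18.7409,   4.22  ,   0.011 ,  -0.0002]), 'tcp_pos': array([0.2419, 0.5756, 0.2215]), 'ee_rot': array([[ 0.9218, -0.3875, -0.0008],
       [-0.3875, -0.9218, -0.0021],
       [ 0.0001,  0.0022, -1.    ]]), 'wrist_force': array([-0.6276, -0.3728,  1.1025]), 'moment': array([-0.021 ,  0.0148, -0.0473]), 'gripper_width': 1.00403310431788}
top [ 0.4236 -0.1168  1.1595] -0.14465868467801035
timer_key 0.63 [0.5409, -0.2611, 0.1037] [318.6976 228.4938]
green_cell_center 0.58 [0.5663, -0.0298, 0.08] [222.775  224.8557]
clear_cell_center 0.7 [0.6224, -0.014, 0.0819] [215.4031 202.6373]
rack 0.69 [0.5585, -0.0277, 0.0215] [224.0404 230.7611]
bench 0.81 [0.4864, 0.2814, 0.0109] [108.3763 264.6553]
eyepiece_mid 0.69 [0.7311, -0.2988, 0.0597] [324.8347 156.4787]
stage_plate_mid 0.75 [0.7671, 0.0047, 0.0048] [209.4925 155.6415]
stage_plate_mid 0.28 [0.4868, 0.2766, 0.01] [11
[... 436 characters left out ...]
.7264]
amber_cell 0.61 [0.5039, -0.0529, 0.0584] [206.6854 204.0128]
green_cell_center 0.63 [0.5602, -0.0396, 0.0556] [225.4117 195.5373]
clear_cell_center 0.61 [0.624, -0.0243, 0.0549] [245.0487 185.7903]
rack 0.72 [0.553, -0.044, 0.0145] [224.6629 210.3081]
bench 0.97 [0.4448, 0.2618, 0.0485] [148.3672 159.202 ]
eyepiece_mid 0.8 [0.7276, -0.3069, 0.0472] [346.0354 236.3025]
stage_plate_mid 0.88 [0.76, 0.0048, 0.0071] [282.7771 181.5858]
stage_plate_mid 0.7 [0.5043, -0.0506, 0.0562] [206.5585 204.211 ]
bottle_mid 0.75 [0.7506, -0.1324, 0.0544] [308.6868 192.0983]
slide_box_mid 0.92 [0.7672, 0.1645, 0.0304] [257.9796 151.3278]
screwdriver_grip 0.78 [0.59, -0.5123, 0.0209] [359.6071 343.0788]
```

View pics/top0.png

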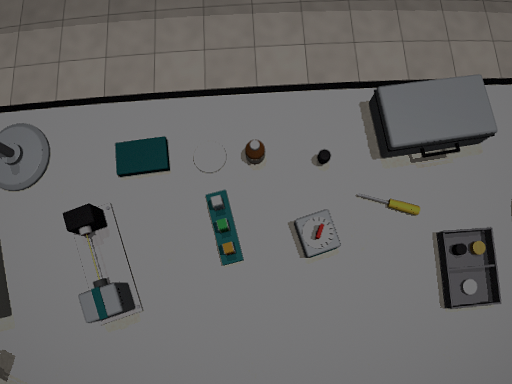

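View pics/side0.png

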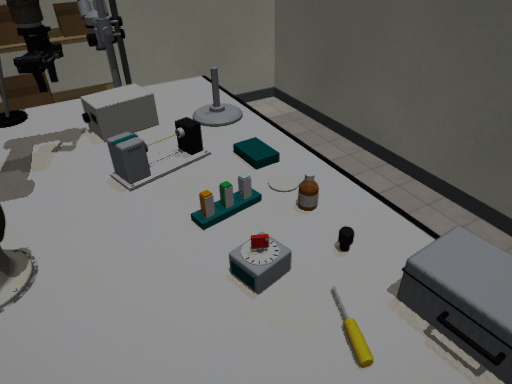

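Run:
```python
import cv2,numpy as np
t=cv2.imread('pics/top0.png')
def crop(im,x0,y0,x1,y1,s,n): cv2.imwrite('pics/'+n,cv2.resize(im[y0:y1,x0:x1],None,fx=s,fy=s,interpolation=cv2.INTER_CUBIC))
crop(t,180,170,360,270,4,'t_mid.png'); crop(t,50,190,190,340,4,'t_bench.png')
```

```text
(no output)
```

View crops.

View pics/t_mid.png

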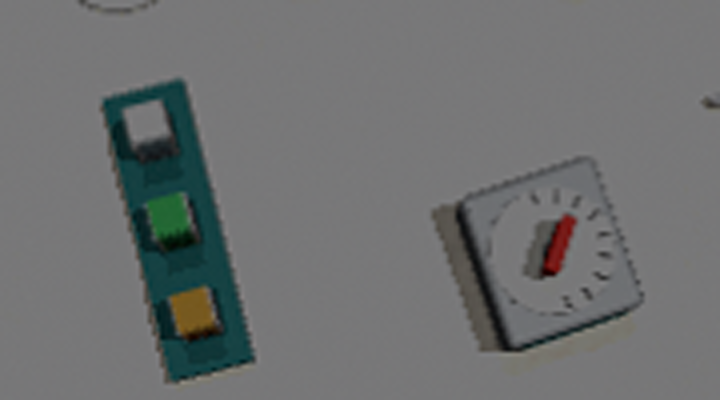

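View pics/t_bench.png

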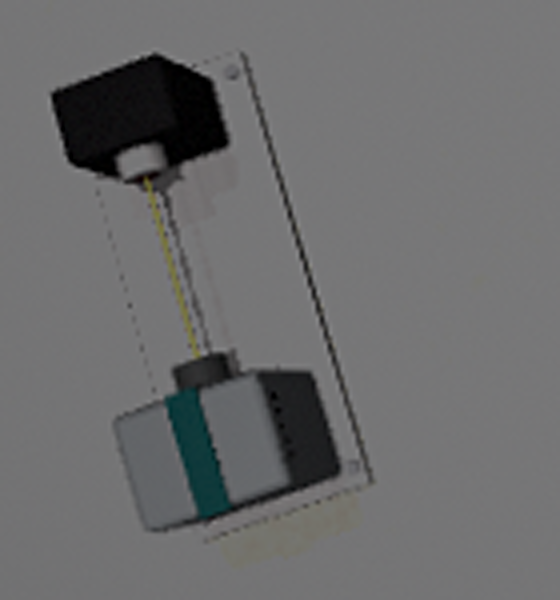

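```bash
cat > meas.py <<'E'
from look import *
np.set_printoptions(precision=4,suppress=True)
d=r.capture('top'); s=r.capture('side')
def hsv(d): return cv2.cvtColor(d['pixels'],cv2.COLOR_RGB2HSV)
h=hsv(d); hs=hsv(s)
def pts(m): 
    y,x=np.nonzero(m); return np.c_[x,y].astype(float)
def box(m,x0,y0,x1,y1):
    z=np.zeros_like(m); z[y0:y1,x0:x1]=m[y0:y1,x0:x1]; return z
# beam
H,S,V=h[...,0],h[...,1],h[...,2]
m=box((H>18)&(H<38)&(S>70),75,225,115,285); p=pts(m); print('beam px',len(p))
w=back(d,p,0.085)
c=w[:,:2].mean(0); U=np.linalg.svd(w[:,:2]-c)[2][0]; print('top beam c',c,'dir deg',np.degrees(np.arctan2(U[1],U[0])), 'extent',np.sort((w[:,:2]-c)@U)[[0,-1]])
t=(w[:,:2]-c)@U; print('mid',c+U*(t.max()+t.min())/2, 'resid',np.std((w[:,:2]-c)@np.array([-U[1],U[0]])))
Hs,Ss=hs[...,0],hs[...,1]
m=box((Hs>18)&(Hs<38)&(Ss>70),130,115,200,165); p=pts(m); print('side beam',len(p), p.min(0),p.max(0))
w=back(s,p,0.085);c=w[:,:2].mean(0); U=np.linalg.svd(w[:,:2]-c)[2][0]
t=(w[:,:2]-c)@U; print('side',c,np.degrees(np.arctan2(U[1],U[0])),'mid',c+U*(t.max()+t.min())/2,t.min(),t.max())
# key top
m=box(((H<8)|(H>172))&(S>120)&(V>100),300,215,335,250); p=pts(m); w=back(d,p,0.102)
rc=cv2.minAreaRect((w[:,:2]*1e4).astype(np.float32)); print('key top',len(p),np.array(rc[0])/1e4,np.array(rc[1])/1e4,rc[2])
c=w[:,:2].mean(0);U=np.linalg.svd(w[:,:2]-c)[2][0]; print(c,np.degrees(np.arctan2(U[1],U[0])))
# amber top
for nm,lo,hi,z,bx in [('amber',10,24,.074,(215,238,240,260)),('green',50,75,.074,(212,215,235,235))]:
    m=box((H>=lo)&(H<=hi)&(S>120),*bx);
    V2=V[m]; m&=V>0.75*np.percentile(V2,90)
    p=pts(m); w=back(d,p,z); rc=cv2.minAreaRect((w[:,:2]*1e4).astype(np.float32)); print(nm,len(p),w[:,:2].mean(0),np.array(rc[0])/1e4,np.array(rc[1])/1e4,rc[2])
# rack
m=box((H>80)&(H<100)&(S>120),195,180,250,275); m=cv2.morphologyEx(m.astype(np.uint8),cv2.MORPH_CLOSE,np.ones((9,9)))
w=back(d,pts(m),0.020); rc=cv2.minAreaRect((w[:,:2]*1e4).astype(np.float32)); print('rack',np.array(rc[0])/1e4,np.array(rc[1])/1e4,rc[2])
# slide box etc
print('side key',[ (q['score'],q['centre']) for q in r.spot_in('side','key_grip')])
E
python3 meas.py
```

```text
beam px 61
top beam c [0.508  0.2963] dir deg -167.50610208609902 extent [-0.0663  0.0619]
mid [0.5102 0.2968] resid 0.0074535217111508
side beam 32 [147. 133.] [197. 151.]
side [0.5231 0.2799] -54.12302191063102 mid [0.5401 0.2564] -0.043094538558222664 0.10110312019656263
key top 40 [ 0.5363 -0.2637] [0.0061 0.033 ] 66.98918151855469
[ 0.5361 -0.2637] 157.3783767524211
amber 84 [ 0.5116 -0.0386] [ 0.5116 -0.0386] [0.0226 0.0214] 10.887645721435547
green 78 [ 0.5711 -0.0264] [ 0.5707 -0.0263] [0.0237 0.0203] 15.40029525756836
rack [ 0.5691 -0.0272] [0.1885 0.0528] 11.539283752441406
side key [(0.62, [0.5356, -0.2652, 0.0875]), (0.6, [0.7279, -0.3079, 0.0475])]
```

```bash
cat > beam.py <<'E'
from look import *
np.set_printoptions(precision=4,suppress=True)
def bl(cam,x0,y0,x1,y1,rows):
    d=r.capture(cam); im=d['pixels'].astype(float)
    f=(im[...,0]+im[...,1])/2-im[...,2]
    P=[]
    if rows:
        for y in range(y0,y1):
            v=f[y,x0:x1]; v=np.clip(v-np.median(v)-8,0,None)
            if v.sum()>15: P.append((x0+(v*np.arange(x1-x0)).sum()/v.sum(),y,v.sum()))
    else:
        for x in range(x0,x1):
            v=f[y0:y1,x]; v=np.clip(v-np.median(v)-8,0,None)
            if v.sum()>15: P.append((x,y0+(v*np.arange(y1-y0)).sum()/v.sum(),v.sum()))
    return d,np.array(P)
d,P=bl('top',82,230,104,285,True); print(P.round(1).tolist())
s,Q=bl('side',130,110,200,160,False); print(Q.round(1).tolist())
for dd,P in ((d,P),(s,Q)):
    w=back(dd,P[:,:2],0.085)[:,:2].astype(np.float32)
    vx,vy,x,y=cv2.fitLine(w,cv2.DIST_HUBER,0,1e-4,1e-5).ravel(); c=np.array([x,y]);u=np.array([vx,vy])
    t=(w-c)@u; print(c,np.degrees(np.arctan2(vy,vx)),t.min(),t.max(),'mid',c+u*(t.min()+t.max())/2,'res',np.std((w-c)@np.array([-vy,vx])))
E
python3 beam.py
```

```text
[[86.0, 234.0, 30.0], [86.3, 235.0, 59.0], [86.7, 236.0, 68.0], [86.8, 237.0, 57.0], [87.2, 238.0, 43.5], [87.5, 239.0, 71.5], [87.7, 240.0, 66.0], [88.0, 241.0, 42.0], [88.3, 242.0, 52.0], [88.7, 243.0, 83.0], [88.8, 244.0, 56.0], [89.0, 245.0, 41.0], [89.5, 246.0, 71.0], [89.8, 247.0, 66.0], [89.9, 248.0, 49.5], [90.3, 249.0, 53.5], [90.6, 250.0, 78.0], [90.8, 251.0, 58.0], [91.1, 252.0, 46.5], [91.4, 253.0, 58.0], [91.8, 254.0, 65.5], [91.9, 255.0, 47.0], [92.3, 256.0, 58.0], [92.6, 257.0, 69.0], [92.8, 258.0, 60.5], [93.1, 259.0, 46.0], [93.4, 260.0, 64.0], [93.7, 261.0, 70.0], [94.0, 262.0, 46.0], [94.3, 263.0, 59.0], [94.6, 264.0, 68.0], [94.8, 265.0, 60.5], [95.1, 266.0, 48.0], [95.5, 267.0, 69.0], [95.7, 268.0, 66.0], [95.9, 269.0, 46.5], [96.2, 270.0, 55.5], [96.6, 271.0, 65.5], [96.7, 272.0, 59.0], [97.1, 273.0, 47.0], [97.4, 274.0, 70.0], [97.7, 275.0, 71.5], [98.0, 276.0, 44.0], [98.3, 277.0, 54.0], [98.7, 278.0, 80.5], [98.7, 279.0, 31.5]]
[[147.0, 144.7, 44.5], [148.0, 144.3, 23.5], [149.0, 144.0, 35.5], [150.0, 143.7, 33.0], [151.0, 143.2, 47.0], [152.0, 142.8, 54.5], [153.0, 141.7, 24.0], [154.0, 142.1, 38.5], [155.0, 141.7, 40.0], [156.0, 140.8, 43.0], [157.0, 140.8, 53.5], [158.0, 140.4, 24.0], [159.0, 140.2, 46.5], [160.0, 139.7, 45.5], [161.0, 139.2, 34.0], [162.0, 139.0, 43.5], [163.0, 138.4, 22.0], [164.0, 138.2, 48.5], [165.0, 137.7, 51.5], [166.0, 137.2, 20.0], [167.0, 137.0, 38.5], [168.0, 136.4, 24.0], [169.0, 136.2, 53.0], [170.0, 135.7, 57.0], [171.0, 135.2, 20.5], [172.0, 135.0, 41.5], [173.0, 134.5, 33.5], [174.0, 134.2, 50.5], [175.0, 133.6, 66.5], [176.0, 133.3, 38.5], [177.0, 133.3, 88.0]]
[0.5042 0.2967] 16.531033 -0.058141805 0.058965202 mid [0.5046 0.2968] res 0.0001530104
[0.5149 0.3023] 16.502123 -0.064092696 0.0437046 mid [0.5051 0.2994] res 0.001007788
```

```bash
cat > go.py <<'E'
import sys; from look import *
from scipy.spatial.transform import Rotation as Ro
np.set_printoptions(precision=3,suppress=True)
def plan(x,y,z,yaw):
    s=r.sense(); R=np.array(s['ee_rot']); p=np.array(s['tcp_pos'])
    t=R.T@(np.array([x,y,z])-p)/0.025
    a=np.radians(yaw); T=np.c_[[np.cos(a),np.sin(a),0],[np.sin(a),-np.cos(a),0],[0,0,-1]]
    w=np.degrees(Ro.from_matrix(R.T@T).as_rotvec())/5
    print('t',s['time_s'],'tcp',p,'yaw',np.degrees(np.arctan2(R[1,0],R[0,0])),'j',s['joints'],'F',s['wrist_force'],'M',s['moment'],'g',s['gripper_width']*87)
    print('row',t,w)
if __name__=='__main__': plan(*map(float,sys.argv[1:5]))
E
python3 go.py 0.536 -0.264 0.2 -22.8
```

```text
t 1.55 tcp [0.242 0.576 0.223] yaw -22.793509577955284 j [ 82.025  22.042   0.454  -0.002 -68.411 -14.818] F [ 0.311 -0.795 -0.021] M [-0.03  -0.082  0.019] g 86.92363032417235
row [23.859 26.429  0.901] [-0.     0.001  0.001]
```

Call:
{"method": "play_rows", "body": {"deltas": [[23.86, 26.43, 0.9, 0, 0, 0, 60], [23.86, 26.43, 0.9, 0, 0, 0, 60], [23.86, 26.43, 0.9, 0, 0, 0, 60], [23.86, 26.43, 0.9, 0, 0, 0, 60], [23.86, 26.43, 0.9, 0, 0, 0, 60], [23.86, 26.43, 0.9, 0, 0, 0, 60], [23.86, 26.43, 0.9, 0, 0, 0, 60], [23.86, 26.43, 0.9, 0, 0, 0, 60], [23.86, 26.43, 0.9, 0, 0, 0, 60], [23.86, 26.43, 0.9, 0, 0, 0, 60], [23.86, 26.43, 0.9, 0, 0, 0, 60], [23.86, 26.43, 0.9, 0, 0, 0, 60]]}}

```text
time_s: 2.75
tcp_pos: [0.4406, 0.0081, 0.2079]
ee_rot: [[0.922, -0.387, 0.002], [-0.387, -0.922, 0.001], [0.001, -0.001, -1.0]]
wrist_force: [0.4, 0.4, 0.5]
gripper_width: 0.686
```

```bash
python3 go.py 0.536 -0.264 0.2 -22.8
```

```text
t 2.75 tcp [0.441 0.008 0.208] yaw -22.76539838142739 j [ 22.319   4.462 -25.304   0.008 -60.14   44.911] F [0.418 0.39  0.478] M [ 0.028 -0.182  0.039] g 59.69413992580485
row [7.731 8.558 0.318] [-0.012 -0.014  0.007]
```

Call:
{"method": "play_rows", "body": {"deltas": [[7.7, 8.5, 0.3, 0, 0, 0, 50], [7.7, 8.5, 0.3, 0, 0, 0, 50], [7.7, 8.5, 0.3, 0, 0, 0, 50], [7.7, 8.5, 0.3, 0, 0, 0, 50], [7.7, 8.5, 0.3, 0, 0, 0, 50], [7.7, 8.5, 0.3, 0, 0, 0, 50], [7.7, 8.5, 0.3, 0, 0, 0, 50], [7.7, 8.5, 0.3, 0, 0, 0, 50], [7.7, 8.5, 0.3, 0, 0, 0, 50]]}}

```text
time_s: 3.65
tcp_pos: [0.535, -0.2596, 0.1999]
ee_rot: [[0.922, -0.387, -0.0], [-0.387, -0.922, 0.0], [-0.0, -0.0, -1.0]]
wrist_force: [0.2, 0.3, 0.1]
gripper_width: 0.577
```

```bash
python3 go.py 0.536 -0.264 0.070 -22.8; python3 -c "
from look import *
snap('top','t1');snap('side','s1')
a=cv2.imread('pics/t1.png')[170:290,260:380];b=cv2.imread('pics/s1.png')[140:300,180:360]
cv2.imwrite('pics/c1.png',np.hstack([cv2.resize(a,(400,400)),cv2.resize(b,(400,400))]))"
```

```text
t 3.65 tcp [ 0.535 -0.26   0.2  ] yaw -22.752605845645288 j [-10.308  20.056  -5.928  -0.017 -64.033  77.562] F [0.155 0.319 0.062] M [-0.01  -0.022 -0.002] g 50.17855318206425
row [0.108 0.146 5.198] [-0.002  0.004  0.009]
```

View pics/c1.png

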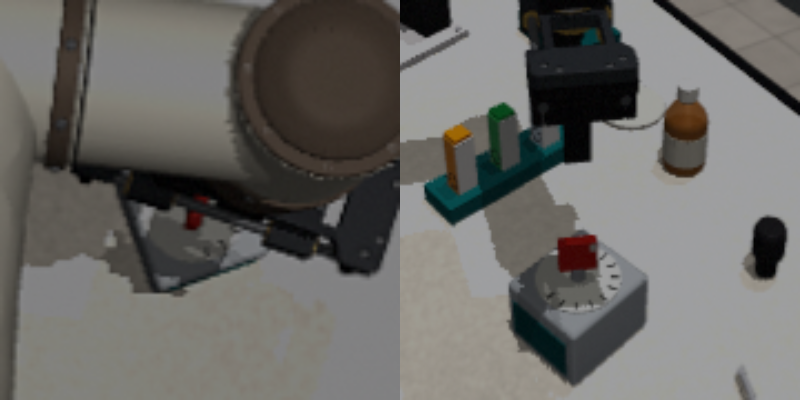

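Call:
{"method": "play_rows", "body": {"deltas": [[0.1, 0.15, 2, 0, 0, 0, 50], [0.1, 0.15, 4, 0, 0, 0, 50], [0.1, 0.15, 5.2, 0, 0, 0, 50], [0.1, 0.15, 5.2, 0, 0, 0, 50], [0.1, 0.15, 5.2, 0, 0, 0, 50], [0.1, 0.15, 5.2, 0, 0, 0, 50]]}}

```text
time_s: 4.35
tcp_pos: [0.5382, -0.265, 0.0727]
ee_rot: [[0.922, -0.386, 0.005], [-0.386, -0.922, -0.002], [0.005, -0.0, -1.0]]
wrist_force: [0.2, -0.1, -0.3]
gripper_width: 0.571
```

```bash
python3 go.py 0.536 -0.264 0.070 -22.8; python3 -c "
from look import *
snap('side','s2')
b=cv2.imread('pics/s2.png')[180:300,200:340]
cv2.imwrite('pics/c2.png',cv2.resize(b,(700,600),interpolation=cv2.INTER_CUBIC))"
```

```text
t 4.35 tcp [ 0.538 -0.265  0.073] yaw -22.70939285325343 j [-10.742  27.694 -14.216   0.052 -47.794  77.998] F [ 0.167 -0.106 -0.273] M [0.008 0.02  0.029] g 49.687620957979036
row [-0.095 -0.002  0.107] [-0.005 -0.059  0.018]
```

View pics/c2.png

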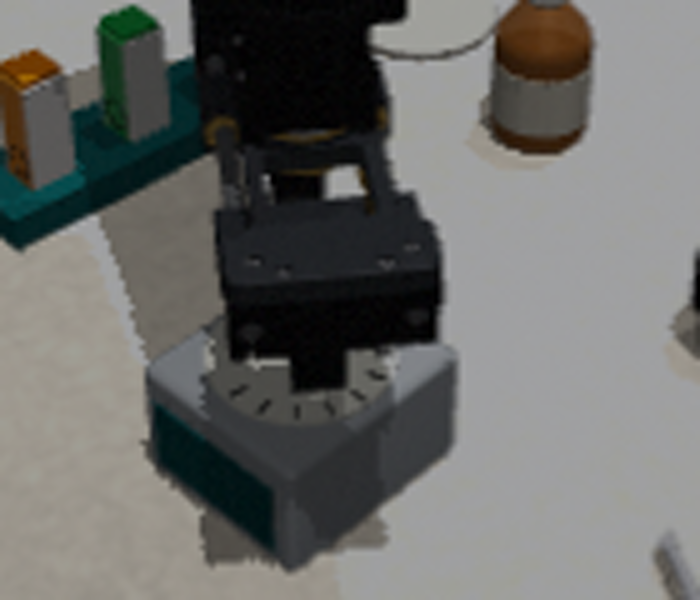

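Call:
{"method": "play_rows", "body": {"deltas": [[0, 0, 0, 0, 0, 0, 0], [0, 0, 0, 0, 0, 0, 0], [0, 0, 0, 0, 0, 0, 0], [0, 0, 0, 0, 0, 0, 0], [0, 0, 0, 0, 0, 0, 0], [0, 0, 0, 0, 0, 0, 0], [0, 0, 0, 0, 0, 0, 0]]}}

```text
time_s: 5.1
tcp_pos: [0.5368, -0.2636, 0.0698]
ee_rot: [[0.922, -0.387, 0.001], [-0.388, -0.922, 0.002], [0.0, -0.002, -1.0]]
wrist_force: [1.9, 5.3, 1.5]
gripper_width: 0.135
```

```bash
python3 go.py 0.536 -0.264 0.070 -22.8
```

```text
t 5.1 tcp [ 0.537 -0.264  0.07 ] yaw -22.799065839854425 j [-10.708  27.864 -14.354  -0.134 -47.739  77.999] F [1.865 5.35  1.487] M [ 1.581 -0.332  0.014] g 11.754384702730414
row [-0.021  0.027 -0.006] [-0.021 -0.004  0.   ]
```

Call:
{"method": "play_rows", "body": {"deltas": [[0, -0.04, 0, 0, 0, 0.6, 0], [0, -0.04, 0, 0, 0, 1.8, 0], [0, -0.04, 0, 0, 0, 3, 0], [0, -0.04, 0, 0, 0, 4.2, 0], [0, -0.04, 0, 0, 0, 5.4, 0], [0, -0.04, 0, 0, 0, 6.6, 0], [0, -0.04, 0, 0, 0, 7.8, 0], [0, -0.04, 0, 0, 0, 9, 0], [0, -0.04, 0, 0, 0, 10, 0], [0, -0.04, 0, 0, 0, 10, 0]]}}

```text
time_s: 6.1
tcp_pos: [0.5357, -0.2644, 0.0698]
ee_rot: [[0.296, -0.955, -0.002], [-0.955, -0.296, -0.0], [-0.0, 0.002, -1.0]]
wrist_force: [-2.9, -2.9, 1.8]
gripper_width: 0.128
```

```bash
python3 go.py 0.536 -0.264 0.070 -22.8
```

```text
t 6.1 tcp [ 0.536 -0.264  0.07 ] yaw -72.77734309499691 j [-10.736  27.862 -14.429   0.056 -47.818  27.921] F [-2.882 -2.864  1.757] M [-0.685  0.662  0.055] g 11.1064467739065
row [-0.013 -0.018 -0.006] [ 0.02   0.013 -9.995]
```

Call:
{"method": "play_rows", "body": {"deltas": [[0, 0, 0, 0, 0, 1.2, 0], [0, 0, 0, 0, 0, 2.6, 0], [0, 0, 0, 0, 0, 4, 0], [0, 0, 0, 0, 0, 5.4, 0], [0, 0, 0, 0, 0, 6.8, 0], [0, 0, 0, 0, 0, 8.2, 0], [0, 0, 0, 0, 0, 9.6, 0], [0, 0, 0, 0, 0, 11, 0], [0, 0, 0, 0, 0, 12.4, 0], [0, 0, 0, 0, 0, 13.8, 0], [0, 0, 0, 0, 0, 15, 0], [0, 0, 0, 0, 0, 15, 0]]}}

```text
time_s: 7.3
tcp_pos: [0.5336, -0.2637, 0.0698]
ee_rot: [[-0.846, -0.533, -0.007], [-0.533, 0.846, 0.001], [0.005, 0.004, -1.0]]
wrist_force: [-5.4, -0.6, 5.7]
gripper_width: 0.135
```

```bash
python3 go.py 0.536 -0.264 0.070 -22.8
```

```text
t 7.3 tcp [ 0.534 -0.264  0.07 ] yaw -147.77784151721724 j [-10.719  27.808 -14.523   0.003 -48.049 -47.061] F [-5.442 -0.646  5.653] M [0.14  1.652 0.09 ] g 11.734837588239134
row [-0.074 -0.063 -0.01 ] [  0.09    0.024 -24.996]
```

Call:
{"method": "play_rows", "body": {"deltas": [[0.05, 0.03, 0, 0, 0, 0.8, 0], [0.05, 0.03, 0, 0, 0, 1.6, 0], [0.05, 0.03, 0, 0, 0, 2.4, 0], [0.05, 0.03, 0, 0, 0, 2.4, 0]]}}

```text
time_s: 7.7
tcp_pos: [0.5334, -0.2634, 0.0698]
ee_rot: [[-0.938, -0.347, -0.004], [-0.347, 0.938, 0.001], [0.003, 0.002, -1.0]]
wrist_force: [-5.0, 1.5, 4.1]
gripper_width: 0.131
```

```bash
python3 go.py 0.536 -0.264 0.070 -159.8
```

```text
t 7.7 tcp [ 0.533 -0.263  0.07 ] yaw -159.69418336800362 j [-10.712  27.723 -14.661  -0.038 -47.846 -58.956] F [-4.961  1.496  4.052] M [0.756 1.338 0.098] g 11.375893652960846
row [-0.089 -0.059 -0.009] [ 0.029 -0.036  0.021]
```

Turned 137°; moment still steady at ~0.1 N m. On in small steps.

Call:
{"method": "play_rows", "body": {"deltas": [[0, 0, 0, 0, 0, 0.7, 0], [0, 0, 0, 0, 0, 1.4, 0], [0, 0, 0, 0, 0, 2, 0], [0, 0, 0, 0, 0, 2, 0]]}}

```text
time_s: 8.1
tcp_pos: [0.5333, -0.2631, 0.0698]
ee_rot: [[-0.984, -0.179, -0.004], [-0.179, 0.984, 0.002], [0.004, 0.002, -1.0]]
wrist_force: [-4.5, 3.5, 5.6]
gripper_width: 0.137
```

```bash
python3 go.py 0.536 -0.264 0.070 -169.8
```

```text
t 8.1 tcp [ 0.533 -0.263  0.07 ] yaw -169.67120761674343 j [-10.698  27.717 -14.664  -0.063 -47.862 -68.931] F [-4.501  3.495  5.626] M [1.098 1.32  0.091] g 11.905001698333326
row [-0.099 -0.054 -0.01 ] [ 0.026 -0.042  0.026]
```

Call:
{"method": "play_rows", "body": {"deltas": [[0, 0, 0, 0, 0, 0.7, 0], [0, 0, 0, 0, 0, 1.4, 0], [0, 0, 0, 0, 0, 2, 0], [0, 0, 0, 0, 0, 2, 0]]}}

```text
time_s: 8.5
tcp_pos: [0.5338, -0.2629, 0.0698]
ee_rot: [[-1.0, -0.008, -0.003], [-0.008, 1.0, 0.001], [0.003, 0.001, -1.0]]
wrist_force: [-4.4, 4.6, 5.1]
gripper_width: 0.146
```

```bash
python3 go.py 0.536 -0.264 0.070 -179.8
```

```text
t 8.5 tcp [ 0.534 -0.263  0.07 ] yaw -179.542421832087 j [-10.665  27.725 -14.649  -0.059 -47.821 -78.838] F [-4.404  4.564  5.056] M [1.403 1.024 0.537] g 12.723199078533813
row [-0.086 -0.045 -0.009] [ 0.016 -0.036  0.051]
```

Call:
{"method": "play_rows", "body": {"deltas": [[0, 0, 0, 0, 0, 0.5, 0], [0, 0, 0, 0, 0, 0.5, 0], [0, 0, 0, 0, 0, 0.5, 0]]}}

```text
time_s: 8.8
tcp_pos: [0.534, -0.2629, 0.0698]
ee_rot: [[-0.999, 0.034, -0.003], [0.034, 0.999, 0.001], [0.003, 0.001, -1.0]]
wrist_force: [-4.0, 5.0, 4.7]
gripper_width: 0.157
```

```bash
python3 go.py 0.536 -0.264 0.070 -179.8
```

```text
t 8.8 tcp [ 0.534 -0.263  0.07 ] yaw 178.04738334261958 j [-10.657  27.732 -14.644  -0.047 -47.802 -81.264] F [-4.034  5.033  4.747] M [1.412 0.894 0.721] g 13.626173075043539
row [-0.081 -0.041 -0.01 ] [ 0.013 -0.034 -0.431]
```

Call:
{"method": "play_rows", "body": {"deltas": [[0, 0, 0, 0, 0, 0, 50], [0, 0, 0, 0, 0, 0, 50], [0, 0, 0, 0, 0, 0, 50], [0, 0, 0, 0, 0, 0, 50], [0, 0, 0, 0, 0, 0, 50], [0, 0, -2, 0, 0, 0, 50], [0, 0, -4, 0, 0, 0, 50], [0, 0, -5.2, 0, 0, 0, 50], [0, 0, -5.2, 0, 0, 0, 50], [0, 0, -5.2, 0, 0, 0, 50]]}}

```text
time_s: 9.8
tcp_pos: [0.5351, -0.2639, 0.2004]
ee_rot: [[-0.999, 0.04, 0.002], [0.04, 0.999, 0.0], [-0.002, 0.0, -1.0]]
wrist_force: [0.2, -0.1, -0.7]
gripper_width: 0.577
```

```bash
python3 go.py 0.5103 -0.0390 0.2 11.7;  python3 -c "
from look import *
d=snap('side','s3')
b=cv2.imread('pics/s3.png')[150:300,180:340]
cv2.imwrite('pics/c3.png',cv2.resize(b,(640,600),interpolation=cv2.INTER_CUBIC))"
```

```text
t 9.8 tcp [ 0.535 -0.264  0.2  ] yaw 177.69284852629352 j [-10.734  20.179  -5.667  -0.038 -64.062 -81.557] F [ 0.226 -0.117 -0.725] M [ 0.03  -0.135 -0.028] g 50.18832774484286
row [1.355 8.949 0.016] [ 0.029 -0.002 33.199]
```

View pics/c3.png

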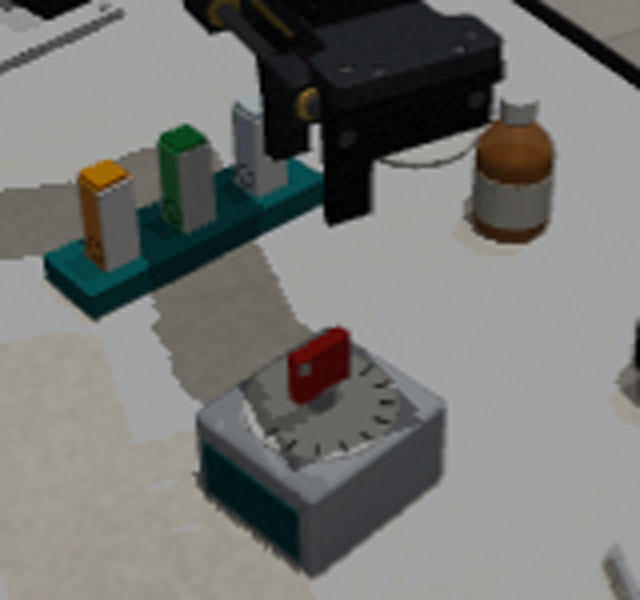

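Call:
{"method": "play_rows", "body": {"deltas": [[0.2, 1.5, 0, 0, 0, -0.5, 60], [0.5, 3.4, 0, 0, 0, -1.2, 60], [0.8, 5.3, 0, 0, 0, -2, 60], [1.1, 7.2, 0, 0, 0, -2.8, 60], [1.3, 8.5, 0, 0, 0, -2.8, 60], [1.33, 8.95, 0, 0, 0, -2.8, 60], [1.33, 8.95, 0, 0, 0, -2.8, 60], [1.33, 8.95, 0, 0, 0, -2.8, 60], [1.33, 8.95, 0, 0, 0, -2.8, 60]]}}

```text
time_s: 10.75
tcp_pos: [0.5108, -0.0403, 0.1993]
ee_rot: [[-0.98, -0.201, -0.001], [-0.201, 0.98, -0.0], [0.001, -0.0, -1.0]]
wrist_force: [-0.6, 0.7, 0.3]
gripper_width: 0.686
```

```bash
python3 go.py 0.511 -0.0388 0.1 -168.3;  python3 -c "
from look import *
d=snap('side','s4'); t=snap('top','t4')
b=cv2.imread('pics/s4.png')[130:250,160:320]
a=cv2.imread('pics/t4.png')[170:290,160:320]
cv2.imwrite('pics/c4.png',np.vstack([cv2.resize(a,(400,300)),cv2.resize(b,(400,300))]))"
```

```text
t 10.75 tcp [ 0.511 -0.04   0.199] yaw -168.39535390202983 j [ 13.666  12.222 -17.158   0.004 -60.689 -92.064] F [-0.582  0.748  0.254] M [ 0.017 -0.183 -0.015] g 59.70743074061228
row [-0.026  0.057  3.972] [-0.001 -0.014 -0.019]
```

View pics/c4.png

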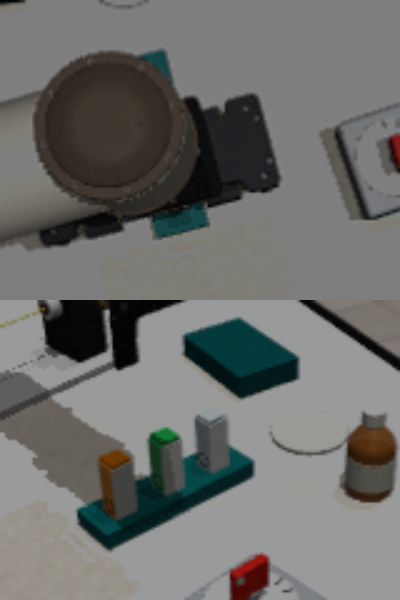

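Run:
```python
from look import *
d=r.capture('side'); im=d['pixels'][:,:,::-1].copy()
S=5; x0,y0=185,175
b=cv2.resize(im[y0:y0+70,x0:x0+90],None,fx=S,fy=S,interpolation=cv2.INTER_CUBIC)
a=np.radians(11.6); c=np.array([0.511,-0.0388])
def q(hw,z):
    return np.array([[*(c+np.array([np.cos(a)*i-np.sin(a)*j,np.sin(a)*i+np.cos(a)*j])*hw),z] for i,j in((1,1),(1,-1),(-1,-1),(-1,1))])
for hw,z,col in ((.011,.082,(255,0,0)),(.0125,.078,(0,0,255)),(.0125,.02,(0,0,255))):
    p=((proj(d,q(hw,z))-[x0,y0]+.5)*S).astype(int); cv2.polylines(b,[p],True,col,1)
cv2.imwrite('pics/c5.png',b)
```

```text
(no output)
```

View pics/c5.png

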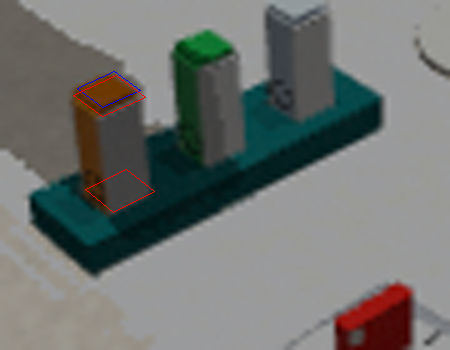

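Call:
{"method": "play_rows", "body": {"deltas": [[0.02, 0.02, 1.5, 0, 0, 0, 60], [0.02, 0.02, 3.2, 0, 0, 0, 60], [0.02, 0.02, 4.8, 0, 0, 0, 60], [0.02, 0.02, 6, 0, 0, 0, 60], [0.02, 0.02, 6.5, 0, 0, 0, 60], [0.02, 0.02, 6.5, 0, 0, 0, 60], [0.02, 0.02, 6.5, 0, 0, 0, 60], [0.02, 0.02, 6.5, 0, 0, 0, 60]]}}

```text
time_s: 11.7
tcp_pos: [0.5113, -0.0388, 0.0386]
ee_rot: [[-0.979, -0.203, 0.003], [-0.203, 0.979, 0.0], [-0.003, -0.0, -1.0]]
wrist_force: [-0.6, -0.1, 0.1]
gripper_width: 0.691
```

```bash
python3 go.py 0.5102 -0.0388 0.037 -168.3;  python3 -c "
from look import *
d=snap('side','s6')
b=cv2.imread('pics/s6.png')[140:250,160:300]
cv2.imwrite('pics/c6.png',cv2.resize(b,None,fx=5,fy=5,interpolation=cv2.INTER_CUBIC))"
```

```text
t 11.7 tcp [ 0.511 -0.039  0.039] yaw -168.3065115258476 j [ 13.831  23.714 -28.378   0.019 -37.757 -92.152] F [-0.588 -0.14   0.059] M [ 0.075 -0.147 -0.002] g 60.10794831064367
row [0.043 0.007 0.063] [-0.001  0.03  -0.001]
```

View pics/c6.png

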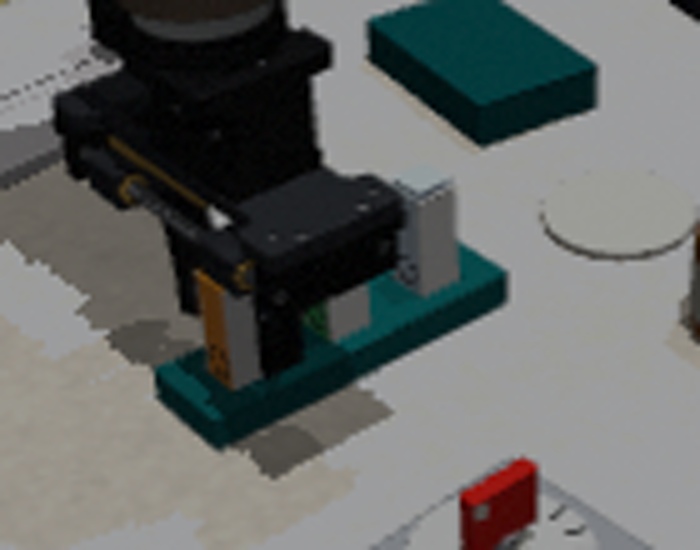

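Run:
```python
from look import *
d=r.capture('side'); im=d['pixels'][:,:,::-1].copy()
S=9; x0,y0=185,180
b=cv2.resize(im[y0:y0+50,x0:x0+70],None,fx=S,fy=S,interpolation=cv2.INTER_CUBIC)
s=r.sense(); R=s['ee_rot']; p=s['tcp_pos']
# finger inner pad quad at -y tool? camera side
for sgn in (-1,1):
    Q=np.array([p+R@np.array([i*.0095,sgn*.030,-z]) for i,z in((-1,0),(1,0),(1,.04),(-1,.04))])
    q=((proj(d,Q)-[x0,y0]+.5)*S).astype(int); cv2.polylines(b,[q],True,(255,0,255) if sgn<0 else (255,255,0),1)
a=np.radians(11.6); c=np.array([0.511,-0.0388])
F=np.array([[*(c+np.array([np.cos(a)*i-np.sin(a)*j,np.sin(a)*i+np.cos(a)*j])*.0125),z] for i,j,z in((-1,-1,.02),(1,-1,.02),(1,-1,.078),(-1,-1,.078))])
q=((proj(d,F)-[x0,y0]+.5)*S).astype(int); cv2.polylines(b,[q],True,(0,0,255),1)
cv2.imwrite('pics/c7.png',b)
```

```text
(no output)
```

View pics/c7.png

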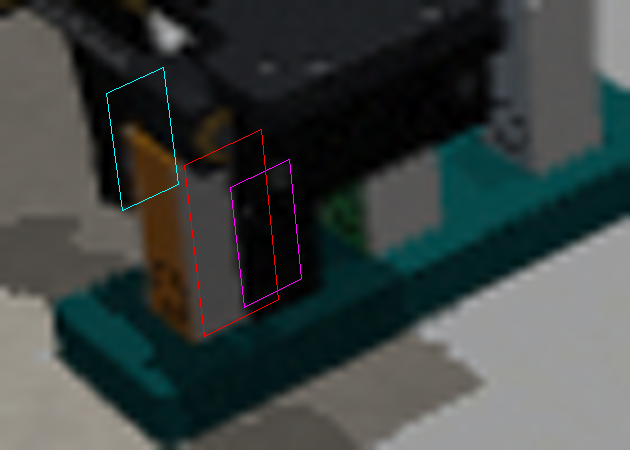

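Call:
{"method": "play_rows", "body": {"deltas": [[0.08, 0, 0, 0, 0, 0, 60], [0.08, 0, 0, 0, 0, 0, 40], [0.08, 0, 0, 0, 0, 0, 30], [0.08, 0, 0, 0, 0, 0, 30], [0.08, 0, 0, 0, 0, 0, 30]]}}

```text
time_s: 12.3
tcp_pos: [0.5083, -0.0391, 0.0374]
ee_rot: [[-0.979, -0.203, 0.0], [-0.203, 0.979, 0.0], [-0.0, -0.0, -1.0]]
wrist_force: [0.1, 0.0, -0.1]
gripper_width: 0.414
```

```bash
python3 go.py 0.5092 -0.039 0.037 -168.4;  python3 -c "
from look import *
d=snap('side','s8')
b=cv2.imread('pics/s8.png')[180:230,185:255]
cv2.imwrite('pics/c8.png',cv2.resize(b,None,fx=9,fy=9,interpolation=cv2.INTER_CUBIC))"
```

```text
t 12.3 tcp [ 0.508 -0.039  0.037] yaw -168.28913440748477 j [ 13.873  23.659 -28.734   0.001 -37.605 -92.162] F [ 0.14   0.003 -0.062] M [ 0.035 -0.162  0.002] g 36.03652622462033
row [-0.036 -0.005  0.016] [-0.     0.     0.022]
```

View pics/c8.png

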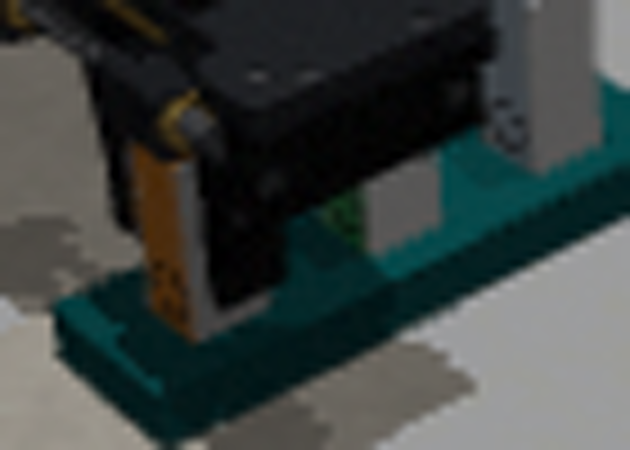

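Call:
{"method": "play_rows", "body": {"deltas": [[0, 0, 0, 0, 0, 0, 15], [0, 0, 0, 0, 0, 0, 10], [0, 0, 0, 0, 0, 0, 10], [0, 0, 0, 0, 0, 0, 10], [0, 0, 0, 0, 0, 0, 10], [0, 0, 0, 0, 0, 0, 10]]}}

```text
time_s: 12.95
tcp_pos: [0.5082, -0.0391, 0.0373]
ee_rot: [[-0.979, -0.203, -0.0], [-0.203, 0.979, -0.0], [0.0, 0.0, -1.0]]
wrist_force: [0.2, -0.1, -1.1]
gripper_width: 0.285
```

```bash
python3 go.py 0.5092 -0.039 0.037 -168.4;  python3 -c "
from look import *
d=snap('side','s9')
b=cv2.imread('pics/s9.png')[180:230,185:255]
cv2.imwrite('pics/c9.png',cv2.resize(b,None,fx=9,fy=9,interpolation=cv2.INTER_CUBIC))"
```

```text
t 12.95 tcp [ 0.508 -0.039  0.037] yaw -168.29492669163776 j [ 13.867  23.663 -28.742  -0.001 -37.605 -92.161] F [ 0.216 -0.098 -1.098] M [ 0.106 -0.16  -0.002] g 24.775879820575003
row [-0.041 -0.003  0.013] [ 0.    -0.002  0.021]
```

View pics/c9.png

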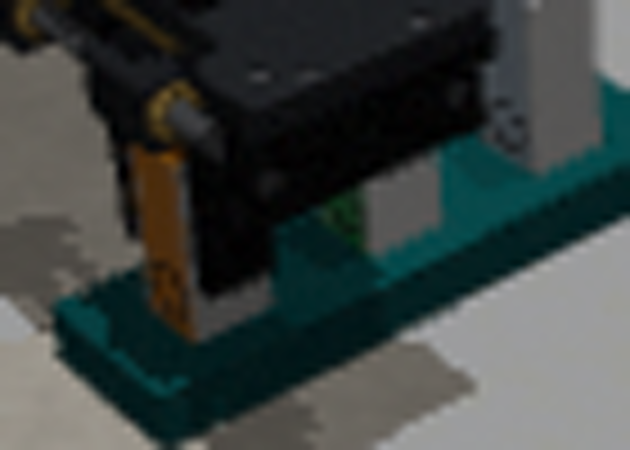

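Call:
{"method": "play_rows", "body": {"deltas": [[0, 0, -0.3, 0, 0, 0, 10], [0, 0, -0.8, 0, 0, 0, 10], [0, 0, -1.5, 0, 0, 0, 10], [0, 0, -2.4, 0, 0, 0, 10], [0, 0, -3.4, 0, 0, 0, 10], [0, 0, -4.4, 0, 0, 0, 10], [0, 0, -5.3, 0, 0, 0, 10], [0, 0, -6.1, 0, 0, 0, 10], [0, 0, -6.5, 0, 0, 0, 10], [0, 0, -6.5, 0, 0, 0, 10]]}}

```text
time_s: 14.0
tcp_pos: [0.5089, -0.039, 0.2015]
ee_rot: [[-0.979, -0.203, 0.003], [-0.203, 0.979, 0.001], [-0.003, -0.0, -1.0]]
wrist_force: [-0.4, -0.3, -1.0]
gripper_width: 0.284
```

```bash
python3 go.py 0.5045 0.2975 0.2 -163.5;  python3 -c "
from look import *
d=snap('side','s10')
b=cv2.imread('pics/s10.png')[120:230,140:280]
cv2.imwrite('pics/c10.png',cv2.resize(b,None,fx=5,fy=5,interpolation=cv2.INTER_CUBIC))"
```

```text
t 14.0 tcp [ 0.509 -0.039  0.201] yaw -168.28911462112478 j [ 13.869  11.789 -17.395   0.009 -60.619 -92.163] F [-0.408 -0.309 -1.017] M [ 0.037 -0.157 -0.033] g 24.728590267281813
row [-2.559 13.215  0.067] [-0.002  0.039 -0.958]
```

View pics/c10.png

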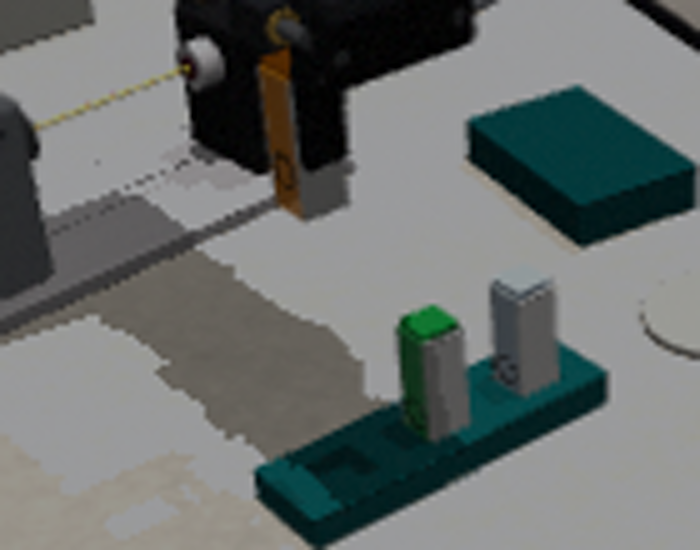

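Call:
{"method": "play_rows", "body": {"deltas": [[-0.1, 0.5, 0, 0, 0, 0, 10], [-0.3, 1.4, 0, 0, 0, -0.1, 10], [-0.5, 2.6, 0, 0, 0, -0.2, 10], [-0.8, 3.9, 0, 0, 0, -0.3, 10], [-1, 5.2, 0, 0, 0, -0.4, 10], [-1.25, 6.5, 0, 0, 0, -0.5, 10], [-1.5, 7.8, 0, 0, 0, -0.6, 10], [-1.75, 9.1, 0, 0, 0, -0.7, 10], [-2, 10.4, 0, 0, 0, -0.8, 10], [-2.25, 11.6, 0, 0, 0, -0.9, 10], [-2.4, 12.5, 0, 0, 0, -0.96, 10], [-2.5, 13, 0, 0, 0, -0.96, 10]]}}

```text
time_s: 15.25
tcp_pos: [0.5024, 0.2938, 0.1981]
ee_rot: [[-0.958, -0.286, -0.002], [-0.286, 0.958, -0.002], [0.003, -0.001, -1.0]]
wrist_force: [0.5, -0.7, -1.3]
gripper_width: 0.284
```

Call:
{"method": "play_rows", "body": {"deltas": [[-0.04, 0.2, 0, 0, 0, 0, 10], [-0.04, 0.2, 0, 0, 0, 0, 10], [-0.04, 0.2, 0, 0, 0, 0, 10], [-0.04, 0.2, 0, 0, 0, 0, 10]]}}

```text
time_s: 15.65
tcp_pos: [0.5031, 0.2959, 0.2]
ee_rot: [[-0.959, -0.283, -0.0], [-0.283, 0.959, -0.0], [0.0, -0.0, -1.0]]
wrist_force: [-0.0, -0.4, -0.1]
gripper_width: 0.284
```

```bash
python3 go.py 0.5045 0.2975 0.0923 -163.5;  python3 -c "
from look import *
d=snap('side','s11');snap('top','t11')
b=cv2.imread('pics/s11.png')[70:190,100:260]
a=cv2.imread('pics/t11.png')[200:320,40:200]
cv2.imwrite('pics/c11.png',cv2.resize(np.hstack([a,b]),(800,300),interpolation=cv2.INTER_CUBIC))"
```

```text
t 15.65 tcp [0.503 0.296 0.2  ] yaw -163.5591458570005 j [  46.356   19.006   -7.502    0.001  -63.503 -119.915] F [-0.04  -0.437 -0.118] M [ 0.    -0.194  0.037] g 24.705038279536453
row [-0.073  0.044  4.307] [-0.001 -0.002 -0.012]
```

View pics/c11.png

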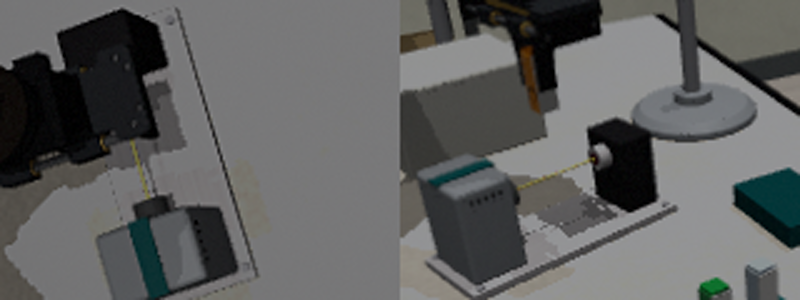

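Call:
{"method": "play_rows", "body": {"deltas": [[-0.07, 0.04, 0.4, 0, 0, 0, 10], [-0.07, 0.04, 1.1, 0, 0, 0, 10], [-0.07, 0.04, 1.8, 0, 0, 0, 10], [-0.07, 0.04, 2.5, 0, 0, 0, 10], [-0.07, 0.04, 3.2, 0, 0, 0, 10], [-0.07, 0.04, 3.8, 0, 0, 0, 10], [-0.07, 0.04, 4.2, 0, 0, 0, 10], [-0.07, 0.04, 4.3, 0, 0, 0, 10], [-0.07, 0.04, 4.3, 0, 0, 0, 10], [-0.07, 0.04, 4.3, 0, 0, 0, 10], [-0.07, 0.04, 4.3, 0, 0, 0, 10]]}}

```text
time_s: 16.85
tcp_pos: [0.5049, 0.2987, 0.0933]
ee_rot: [[-0.959, -0.284, 0.001], [-0.284, 0.959, 0.001], [-0.002, 0.001, -1.0]]
wrist_force: [0.4, 0.4, -0.8]
gripper_width: 0.285
```

```bash
python3 go.py 0.5045 0.2975 0.0923 -163.5;  python3 - <<'E'
from look import *
d=snap('side','s12')
im=cv2.imread('pics/s12.png'); x0,y0,S=125,100,8
b=cv2.resize(im[y0:y0+70,x0:x0+90],None,fx=S,fy=S,interpolation=cv2.INTER_CUBIC)
s=r.sense(); R=s['ee_rot'];p=s['tcp_pos']
dz=0.0293
Q=[p+R@np.array([i*.0125,j*.0125,k]) for i,j,k in ((-1,-1,dz),(-1,1,dz),(1,1,dz),(1,-1,dz))]
th=np.linspace(0,2*np.pi,24)
for sg in(-1,1):
    rg=np.array([p+R@np.array([sg*.0125,.008*np.cos(t),dz-.022+.008*np.sin(t)]) for t in th])
    cv2.polylines(b,[((proj(d,rg)-[x0,y0]+.5)*S).astype(int)],True,(0,0,255),1)
cv2.polylines(b,[((proj(d,np.array(Q))-[x0,y0]+.5)*S).astype(int)],True,(255,0,255),1)
cv2.imwrite('pics/c12.png',b)
snap('top','t12'); a=cv2.imread('pics/t12.png')[215:305,60:150]; cv2.imwrite('pics/c13.png',cv2.resize(a,None,fx=6,fy=6,interpolation=cv2.INTER_CUBIC))
E
```

```text
t 16.85 tcp [0.505 0.299 0.093] yaw -163.48737547948835 j [  46.422   25.281  -14.821    0.01   -49.797 -119.916] F [ 0.392  0.446 -0.792] M [ 0.063 -0.112  0.042] g 24.787548888759368
row [ 0.029 -0.042  0.038] [0.009 0.018 0.003]
```

View pics/c12.png

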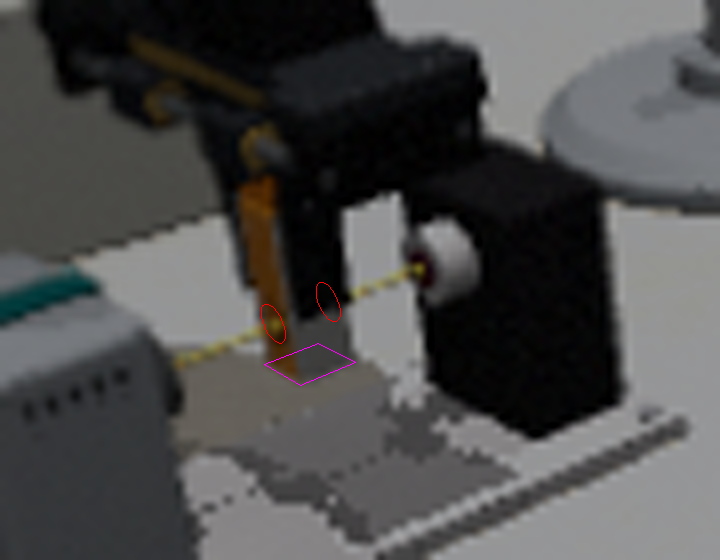

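View pics/c13.png

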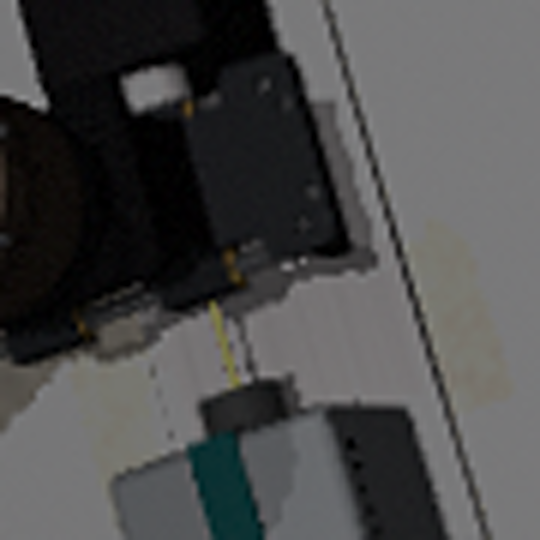

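Run:
```python
from look import *
d=r.capture('side')
im=d['pixels'][:,:,::-1]; x0,y0,S=145,118,16
c=im[y0:y0+36,x0:x0+40]; c=np.clip(c.astype(float)*1.6,0,255).astype(np.uint8)
b=cv2.resize(c,None,fx=S,fy=S,interpolation=cv2.INTER_CUBIC)
cv2.imwrite('pics/c14.png',b)
# same for raw cell in the rack, from initial picture
s=r.sense(); R=s['ee_rot'];p=s['tcp_pos']; print(p)
# beam line in side image vs. model
import runpy
u=np.array([np.cos(np.radians(16.5)),np.sin(np.radians(16.5))]);
B=np.array([[*(np.array([.5045,.2975])+u*t),.085] for t in (-.055,-.0125,0,.0125,.055)])
print((proj(d,B)-[x0,y0]+.5)*S)
```

```text
[0.50466029 0.29855424 0.09295639]
[[ 34.67132495 442.45521923]
 [227.60874203 366.3374158 ]
 [282.84404348 344.56951328]
 [337.41260769 323.07463168]
 [518.10272164 251.97230874]]
```

View pics/c14.png

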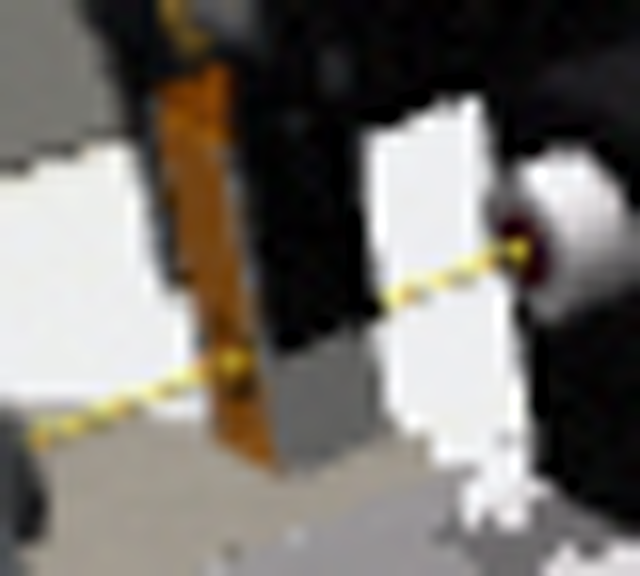

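Call:
{"method": "play_rows", "body": {"deltas": [[0, 0, 0.04, 0, 0, 0, 10], [0, 0, 0.04, 0, 0, 0, 10], [0, 0, 0.04, 0, 0, 0, 10], [0, 0, 0.04, 0, 0, 0, 10], [0, 0, 0.04, 0, 0, 0, 10], [0, 0, 0.04, 0, 0, 0, 10]]}}

```text
time_s: 17.6
tcp_pos: [0.5044, 0.2984, 0.0914]
ee_rot: [[-0.959, -0.284, -0.0], [-0.284, 0.959, -0.0], [0.0, -0.0, -1.0]]
wrist_force: [-0.6, -0.1, -1.1]
gripper_width: 0.285
```

```bash
python3 go.py 0.5045 0.2975 0.0923 -163.5
python3 - <<'E'
from look import *
d=snap('side','s15')
im=d['pixels'][:,:,::-1]; x0,y0,S=150,118,24
c=np.clip(im[y0:y0+33,x0:x0+22].astype(float)*1.8,0,255).astype(np.uint8)
b=cv2.resize(c,None,fx=18,fy=18,interpolation=cv2.INTER_NEAREST)
cv2.imwrite('pics/c15.png',b)
cv2.imwrite('pics/s15b.png',cv2.convertScaleAbs(im,alpha=1.3))
for c in ['green_cell_center','clear_cell_center','slide_box_mid','bottle_mid','eyepiece_mid','screwdriver_grip','stage_plate_mid']:
    q=r.spot_in('side',c); print(c,q[0] if q else None)
E
```

```text
t 17.6 tcp [0.504 0.298 0.091] yaw -163.48966767653087 j [  46.428   25.409  -14.93     0.     -49.664 -119.918] F [-0.558 -0.11  -1.113] M [ 0.076 -0.118 -0.031] g 24.76839460017866
row [ 0.008 -0.035 -0.037] [-0.    -0.     0.002]
green_cell_center {'centre': [0.5633, -0.0386, 0.0557], 'score': 0.7}
clear_cell_center {'centre': [0.6235, -0.0242, 0.0548], 'score': 0.55}
slide_box_mid {'centre': [0.769, 0.1641, 0.0339], 'score': 0.71}
bottle_mid {'centre': [0.7497, -0.1345, 0.0549], 'score': 0.86}
eyepiece_mid {'centre': [0.73, -0.3056, 0.0495], 'score': 0.51}
screwdriver_grip {'centre': [0.5911, -0.5092, 0.0242], 'score': 0.84}
stage_plate_mid {'centre': [0.7607, 0.0067, 0.0085], 'score': 0.96}
```

View pics/c15.png

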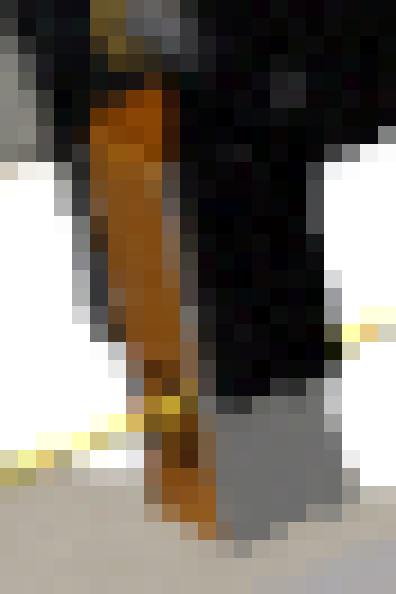

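View pics/s15b.png

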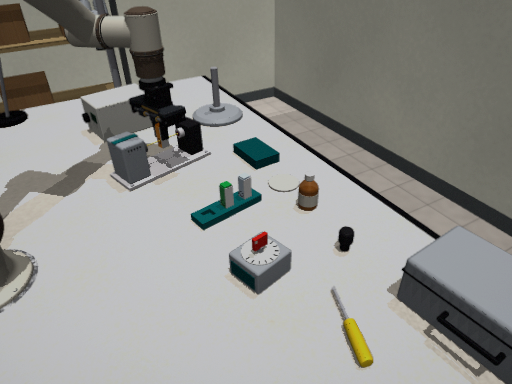

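```bash
python3 -c "
from station import r
print(r.sense()['joint_velocities'], r.finish_job())"
```

```text
the job is handed in; nothing more can be done
[ 0.11764929 -0.03045028  0.06138258  0.00735265 -0.00570551 -0.03225675] None
```

I wound the key to its stop and left the amber cuvette held in the beam. The job was handed in at about 18 s of the 58 s allowed. `finish_job` reports no verdict, so what follows rests on my own last readings.

- **Key:** I turned it about 157° clockwise. The resisting moment then jumped from about 0.1 to 0.7 N m and the pads began to slip, so I took that as the stop and let go. In the last side picture the wing still stood in its new direction.
- **Cuvette:** It is gripped at 24.8 mm, on the frosted faces only as far as the side view shows. I lifted it straight out of the rack and carried it over the lamp and detector height.
- **Position in the beam:** The tool is at [0.504, 0.298, 0.091], within about 1 mm of the target I had measured and turned to the 16.5° beam direction. In the side picture the beam enters the window through the dark ring, within about 1.5 mm of its middle.
- **Other things:** All seven other loose things were found within about 4 mm of their starting places, and the green and clear cuvettes still stand in the rack.

**Disagreements:** The two cameras differed by about 2–3 mm on the cuvette's place in the rack, and by about 2.4 mm sideways on the beam. I used values in between, which is inside the limits. The ring is only a few pixels across, so the 1.5 mm figure is coarse.

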